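# Tip the check weight into the tray's corner and set it on the scale

### The arm

A 6-joint arm with a two-finger parallel gripper is mounted at the origin on a cart in front of the work surface, level with it; the furniture and walls round the work are solid. World frame = base frame: x ahead of the robot, y to its left, z up, the work surface at z = 0. Lengths are in m, angles in rad, forces in N, time in s.
With the tool pointing down it reaches from about 0.375 to 0.975 m from the base axis. Payload 3.8 kg.
Tool frame: the origin (TCP) lies where the fingers leave the gripper's body, on its centre line; the fingertips stand 73 mm ahead of it and the grasp point (between the pads) lies 54 mm ahead of it (nose_length is the distance from the TCP to the fingertips, in m); z points along the fingers, y is the line along which they close (so a half turn about z gives the same grasp; the last joint's range is limited). The gripper opens to 85 mm and grips with 20 to 120 N. Pads are 22 mm wide; open, the fingers measure 114 mm over their backs; the gripper's body (76 mm by 85 mm) begins 54 mm behind the grasp point. The pads swing forward as they close: fully open they stand 13 mm farther back than shut.
Start: joints at [-1.237, 0.264, 1.604, -0, 1.274, -0.037], TCP at [0.245, -0.629, 0.304] pointing down, gripper open.
Joint ranges: [-2.63, 2.63], [-0.94, 2.18], [0.31, 2.57], [-1.31, 4.45], [0, 2.66], [-2.55, 2.55]. Speed limits (rad/s): [2.57, 2.57, 3.14, 3.14, 3.14, 3.14].

### API

Orientations are given as a rotation vector (axis times angle).
In Python, from workcell import read_state, read_camera, calibration, finish_job, look_for, cut_out, tip_of, nose_length gives the robot as it stands.
- The arm moves only by the tool step_arm, never from a script. Its argument "targets" is a list of rows, each a list of 3 entries, a list of its own where there are three numbers: the turn, a rotation vector about the tool's x, y, z in rad, then the shift along the tool's x, y, z in mm, then the finger opening in mm, from 0 to 85.4. In form: [[[ax, ay, az], [x, y, z], grip], ...]. A call has 1 to 5 rows; each row shifts and turns the commanded pose from where the row before left it, along the tool's axes as they then stand; what a row does not reach is not made up. A row lasts 1/12 s, in which the tool goes at most 41.7 mm and 7.16 degrees, less where a joint would pass 70% of its speed; a pose out of reach is approached as far as the arm can. A call with a gripper value outside its range is refused whole. The fingers move at their own pace and stop on an object; "grip_force" is the grip in N (left out, the last holds). Time passes only in rows, so rows that do not move let the fingers close. It gives the time, the measured TCP pose, the force, the opening and the grip force at its end, in the units of the state.
- read_state(): the state, without advancing time (a new reading comes with each control period).
- read_camera(name): name is "scene" or "side" or "wrist"; returns the picture (400x640x3 uint8, red, green, blue); there is no depth.
- calibration(name): a dict with "camera_matrix" (3x3 intrinsics, pixels), "R" (3x3) and "t" (3): a world point X has camera coordinates R X + t. Camera axes: x right, y down, z forward; pixel columns grow to the right and rows downward; lengths in m; the calibration is good to about 2 mm. A picture is of the moment at which its call begins: read the wrist's pose just before it. calibration takes no time and is no camera call; for the wrist camera it gives the pose at the moment of the call.
- finish_job(): hands the job in; it is judged then, once.
Trained networks look in the newest picture that a camera, given by its name, has taken for a name from the list of things; names that differ only in an ending like _2 or _b are one class to them, and where a whole thing is asked for, a point or a joint stands for the part that bears it (a point fixed in the world has none). Each returns a list of dicts, best first, with "score" (0 to 1); they miss things now and then, are a little off and sometimes report something else, mostly with a low value. They report only what shows in the picture. A call takes as long as a camera call. They do not tell look-alikes from the thing itself.
- look_for(camera, query): "extent" ([left, top, right, bottom] in pixels, round what is visible of it).
- cut_out(camera, query): "region" (400x640 bool, what is visible of it) and "extent" ([left, top, right, bottom] in pixels, round what is visible of it).
- tip_of(camera, query): "at" ([row, column] in pixels: a listed point, or the origin of a listed thing).
The state is a dict: "time": time; "q": joint angles; "joint_vel": joint speeds; "joint_torque": joint torques, N m; "tool_pos": TCP position; "tcp_rot": TCP orientation; "wrist_force": force on the tool from outside, world axes, zero at the start; "torque": the same for the moment, N m; "width": opening from 0.0 (shut) to 1.0 (fully open); "grip_force": force on a finger pad.
Only numpy, scipy, OpenCV 4.12 (cv2) and the standard library are available. Lean on these libraries where they do the work, as an engineer would, in place of code of your own. Each camera call takes 0.05 s, during which the arm holds its last target. There are 200 camera calls.

### The job

The bench scale is due for its check. Lift the tipping tray by its black handle until the flat steel check weight slides down into the V-shaped corner, and lower the tray gently back to level; then pick the weight up from that corner, where the finger slots are, and set it down flat in the middle of the scale's small pan without dropping it. Leave the other things on the bench where they are.

Things in the scene. Friction and masses are not known exactly. Their poses are not given: they have to be found in the camera images.
- tray (a joint): angle of the blue tray about its hinge, rad: 0 = level on its rests (start), grows as the handle end is lifted, stop at 0.62. The hinge is a level axis along y of corner, 13 mm straight below it. Lifting takes about 2 N at the handle; the tray falls back when let go. The weight starts to slide at about 0.15 to 0.3 rad.
- tipper: grey fixed base of the tray, 195 x 126 mm, on the bench. Origin on the bench straight below the corner's resting place; x towards the handle, y across, z up. The blue tray on it: 114 mm wide (inside 104), rear wall at x = 136 mm, floor 45 mm over the bench, walls 12 mm high; the two walls of the V stand at 45 degrees to x. Nothing but the base plate (8 mm thick) lies below the tray's openings.
- corner (a point): where the centre of the weight lies when it rests against both V walls (2 mm above the tray's floor); tips with the tray. x to the handle, y across, z up. The tip of the V is open: gap 35 mm wide, floor ends at x = -20 mm. The floor also has a slot 40 mm wide from x = 18 to 66 mm. So a finger can go down at either end of the weight along x, up to 30 mm below it.
- handle (a point): middle of the tray's handle: a round black bar 10 mm thick, 62 mm free length, parallel to y of corner; it lies 185 mm along x and 10 mm along z from corner. Free for 40 mm towards the tray's rear wall, and on the other side; 52 mm free below it when level. It can turn between the fingers as the tray is lifted.
- weight_mid (a point): centre (half-way up) of the check weight: a flat round steel disc, 60 mm across, 4 mm thick, 85 g, with a thin brass ring in its middle. It starts lying on the tray's floor, 65 to 100 mm from corner towards the handle. z is its upright axis.
- pan (a point): middle of the top face of the scale's round aluminium pan, 48 mm across (smaller than the weight), 4 mm thick, on a thin stem; its top is 50 mm over the bench and 22 mm over the scale's white body (120 x 104 mm), so fingertips may reach up to 20 mm below the weight there. z up; x points away from the display.
- flux: small brown flux bottle, 27 mm across, 61 mm high; origin at its underside. Bystander, loose
- dish: round metal screw dish, 86 mm across, 17 mm high; origin at its underside. Bystander, loose
- battery_box: small brown cardboard box, 46 x 60 x 36 mm; origin at its underside. Bystander, loose
- weight: the same disc as weight_mid; this origin lies at the centre of its underside
Mind the look-alikes: they are no part of the job. There is more than one size of the weight; the job needs the middle-sized.

How it is judged:
By the outcome, as a careful person would: the job done as asked, in the order asked, and still so for the second after the job is handed in, with the robot touching nothing.
It also fails if it takes over 64 s, if anything falls off the work surface, if the arm or the gripper's body presses on something with over 40 N, if the wrist force passes 120 N, or if a joint passes its speed limit or range.

## Working session

There is one attempt and no reset: what is moved stays moved. The work goes in short steps, Python scripts to look and compute and a tool call to move; the robot and the scene stay as the last step left them, time stands still between calls to the robot, and variables do not carry over. Pictures are saved under pics/ and viewed, at most 10 in all, crops included, and the job is handed in when it is done.

Besides the shell and the picture viewer there is one more tool, called after ">>>" as a command line: name --argument value ..., lists and objects as JSON in quotes. step_arm: Moves the arm, as the interface text tells. Its arguments: {"type":"object","properties":{"targets":{"type":"array","items":{"type":"array"}},"grip_force":{"type":"number"}},"required":["targets"]}

```bash
mkdir -p pics; cat > h.py <<'E'
import numpy as np, cv2
from scipy.spatial.transform import Rotation as Ro
from workcell import *
def ray(cam,px,z,c=None):  # px=(col,row) -> world at height z
    c=c or calibration(cam);K=np.array(c["camera_matrix"]);R=np.array(c["R"]);t=np.array(c["t"])
    d=R.T@np.linalg.solve(K,[px[0],px[1],1]);o=-R.T@t
    return o+d*(z-o[2])/d[2]
def proj(c,X):
    K=np.array(c["camera_matrix"]);p=K@(np.array(c["R"])@np.array(X)+np.array(c["t"]));return p[:2]/p[2]
E
python3 - <<'E'
from h import *
s=read_state();print(s["tool_pos"],s["tcp_rot"],nose_length if not callable(nose_length) else nose_length())
for cam in("scene","side"):
    im=read_camera(cam);cv2.imwrite(f"pics/{cam}0.png",im[:,:,::-1])
    for q,z in(("handle",.057),("corner",.047),("weight_mid",.047),("pan",.05),("tipper",0),("flux",0),("dish",0),("battery_box",0)):
        for r in tip_of(cam,q)[:3]:
            p=r["at"];print(cam,q,round(r["score"],2),np.round(p),np.round(ray(cam,(p[1],p[0]),z),3))
E
```

```text
[ 0.24441773 -0.62857089  0.30255736] [-3.08555343e+00 -5.78788176e-01  5.38892520e-04] 0.0726
scene handle 0.66 [211. 335.] [ 0.518 -0.046  0.057]
scene weight_mid 0.64 [214. 372.] [ 0.569 -0.147  0.047]
scene weight_mid 0.62 [205. 322.] [0.536 0.007 0.047]
scene weight_mid 0.61 [262. 347.] [ 0.351 -0.163  0.047]
scene flux 0.56 [189. 170.] [0.418 0.511 0.   ]
scene dish 0.96 [250. 468.] [ 0.613 -0.441  0.   ]
scene battery_box 0.51 [186. 363.] [ 0.743 -0.049  0.   ]
side handle 0.87 [210. 334.] [ 0.526 -0.048  0.057]
side corner 0.89 [229. 382.] [ 0.539 -0.235  0.047]
side weight_mid 0.53 [216. 364.] [ 0.568 -0.145  0.047]
side weight_mid 0.46 [213. 327.] [ 0.507 -0.031  0.047]
side weight_mid 0.39 [249. 336.] [ 0.358 -0.172  0.047]
side pan 0.69 [192. 294.] [0.54  0.156 0.05 ]
side tipper 0.75 [238. 382.] [ 0.556 -0.229  0.   ]
side dish 0.7 [253. 443.] [ 0.609 -0.43   0.   ]
side battery_box 0.71 [200. 369.] [ 0.744 -0.066  0.   ]
```

```bash
python3 -c "
import cv2,numpy as np
a=[cv2.resize(cv2.imread(f'pics/{c}0.png')[150:310,140:500],None,fx=2.2,fy=1.85) for c in('scene','side')]
cv2.imwrite('pics/both0.png',np.vstack(a))"
```

```text
(no output)
```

View pics/both0.png

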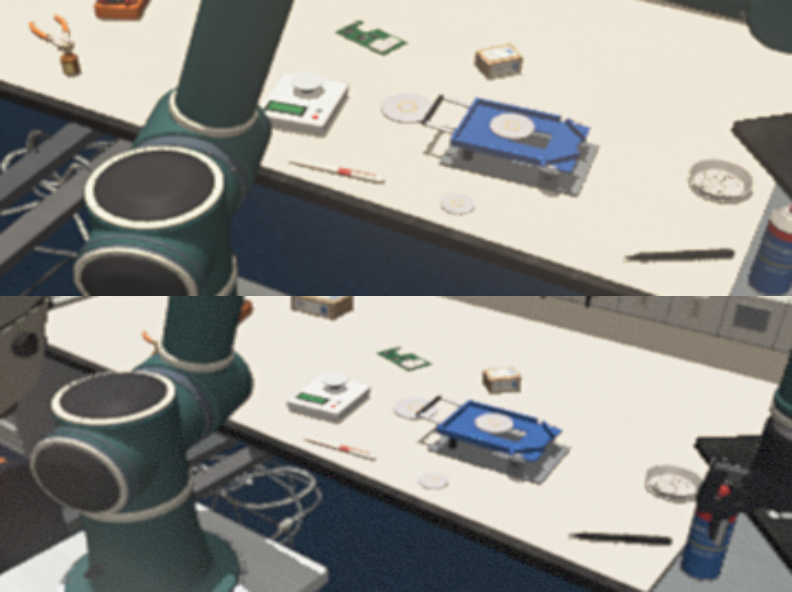

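The two views agree. The blue tray's handle is at about (0.52, -0.047), the V end is near (0.54, -0.235), and the middle-sized disc lies in the tray (two others lie on the bench). The pan is at about (0.54, 0.156). Next I'll move above the tray for a close look.

```bash
cat >> h.py <<'E'
def plan(pos,yaw_y):  # tool down, tool y along world dir yaw_y (2-vector); prints total tool-frame turn and shift
    s=read_state();R=Ro.from_rotvec(s["tcp_rot"]).as_matrix()
    y=np.array([*yaw_y,0.]);y/=np.linalg.norm(y);z=np.array([0,0,-1.]);x=np.cross(y,z)
    T=np.stack([x,y,z],1);dr=Ro.from_matrix(R.T@T).as_rotvec()
    d=np.array(pos)-s["tool_pos"]
    print("t",round(s["time"],2),"turn",dr.round(4),"shift now-axes mm",(R.T@d*1e3).round(1),"target-axes",(T.T@d*1e3).round(1),"w",s["width"])
E
python3 - <<'E'
from h import *
c=calibration("wrist");s=read_state();R=Ro.from_rotvec(s["tcp_rot"]).as_matrix()
o=-np.array(c["R"]).T@c["t"];print("cam in tool",R.T@(o-s["tool_pos"]),"axis",R.T@np.array(c["R"])[2],c["camera_matrix"])
plan([.535,-.13,.36],[.08,-.997])
E
```

```text
cam in tool [ 6.92945854e-02  4.26729690e-05 -7.02988100e-02] axis [-0.26888391 -0.00143155  0.96317153] [[325.54955672   0.         319.55811994]
 [  0.         325.54955672 190.1269729 ]
 [  0.           0.           1.        ]]
t 0.9 turn [ 0.     -0.      0.2907] shift now-axes mm [ 451.5 -360.   -56.1] target-axes [ 329.4 -474.3  -56.1] w 1.0026086925293278
```

>>> step_arm --targets '[[[0,0,0.097],[0,0,-20],85],[[0,0,0.097],[0,0,-20],85],[[0,0,0.097],[0,0,-16],85],[[0,0,0],[22,-31.6,0],85],[[0,0,0],[22,-31.6,0],85]]'

```text
time: 1.32
tool_pos: [0.2831, -0.5638, 0.3616]
tcp_rot: [3.136, 0.119, 0.002]
wrist_force: [1.1, -0.4, -0.1]
width: 0.998
grip_force: 0.0
```

>>> step_arm --targets '[[[0,0,0],[22,-31.6,0],85],[[0,0,0],[22,-31.6,0],85],[[0,0,0],[22,-31.6,0],85],[[0,0,0],[22,-31.6,0],85],[[0,0,0],[22,-31.6,0],85]]'

```text
time: 1.73
tool_pos: [0.381, -0.3947, 0.3601]
tcp_rot: [3.139, 0.125, 0.001]
wrist_force: [0.3, -1.1, -0.4]
width: 0.998
grip_force: 0.0
```

>>> step_arm --targets '[[[0,0,0],[22,-31.6,0],85],[[0,0,0],[22,-31.6,0],85],[[0,0,0],[22,-31.6,0],85],[[0,0,0],[22,-31.6,0],85],[[0,0,0],[22,-31.6,0],85]]'

```text
time: 2.15
tool_pos: [0.4781, -0.2283, 0.3603]
tcp_rot: [3.139, 0.125, 0.001]
wrist_force: [0.6, -0.3, 0.3]
width: 0.997
grip_force: 0.0
```

>>> step_arm --targets '[[[0,0,0],[22,-31.6,0],85],[[0,0,0],[22,-31.6,0],85],[[0,0,0],[22,-31.6,0],85],[[0,0,0],[0,0,0],85]]'

```text
time: 2.48
tool_pos: [0.5383, -0.1248, 0.3601]
tcp_rot: [-3.136, -0.134, -0.004]
wrist_force: [-0.2, -0.0, -0.6]
width: 0.995
grip_force: 0.0
```

```bash
python3 - <<'E'
from h import *
s=read_state();print(s["time"],s["tool_pos"],s["wrist_force"])
c=calibration("wrist");im=read_camera("wrist");cv2.imwrite("pics/w1.png",im[:,:,::-1])
for q,z in(("handle",.057),("corner",.047),("weight_mid",.047),("pan",.05),("tipper",0)):
    for r in tip_of("wrist",q)[:3]:
        p=r["at"];print(q,round(r["score"],2),np.round(p),np.round(ray("wrist",(p[1],p[0]),z,c),4))
E
```

```text
2.4833 [ 0.53825462 -0.1248497   0.36008224] [-0.19441557 -0.01314318 -0.6328507 ]
handle 0.77 [159. 254.] [ 0.5346 -0.0471  0.057 ]
corner 0.95 [159. 409.] [ 0.5487 -0.2291  0.047 ]
corner 0.67 [147. 399.] [ 0.5612 -0.2153  0.047 ]
weight_mid 0.98 [145. 348.] [ 0.5586 -0.1549  0.047 ]
weight_mid 0.71 [247. 331.] [ 0.4265 -0.147   0.047 ]
weight_mid 0.55 [113. 215.] [0.582  0.0008 0.047 ]
pan 0.64 [151.  86.] [0.5262 0.1519 0.05  ]
tipper 0.9 [148. 400.] [ 0.5548 -0.2277  0.    ]
```

View pics/w1.png

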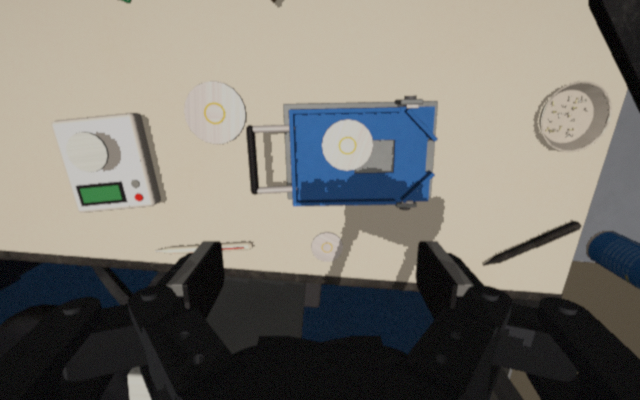

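The wrist view shows the bar at about (253,160), the V corner at about (408,157) and the tray's disc at (348,145). The tray is aligned with the tool's y axis, so I'll go to the handle with the fingers half closed.

>>> step_arm --targets '[[[0,0,0],[1,-26,25],36],[[0,0,0],[1,-26,25],36],[[0,0,0],[1,-26,25],36],[[0,0,0],[0,0,38],36],[[0,0,0],[0,0,38],36]]'

```text
time: 3.2
tool_pos: [0.5329, -0.0526, 0.2091]
tcp_rot: [3.138, 0.125, 0.006]
wrist_force: [0.6, -0.5, -0.8]
width: 0.42
grip_force: 0.0
```

>>> step_arm --targets '[[[0,0,0],[0,0,0],36]]'

```text
time: 3.28
tool_pos: [0.5268, -0.0524, 0.2011]
tcp_rot: [-3.137, -0.123, 0.022]
wrist_force: [-2.4, 0.5, -2.0]
width: 0.422
grip_force: 0.0
```

```bash
python3 - <<'E'
from h import *
s=read_state();print(s["time"],s["tool_pos"],s["width"])
c=calibration("wrist");im=read_camera("wrist");cv2.imwrite("pics/w2.png",im[:,:,::-1])
for q,z in(("handle",.057),("corner",.047),("weight_mid",.047)):
    for r in tip_of("wrist",q)[:3]:
        p=r["at"];print(q,round(r["score"],2),np.round(p),np.round(ray("wrist",(p[1],p[0]),z,c),4))
E
```

```text
3.2833 [ 0.52684728 -0.05242849  0.20106534] 0.4216500850656612
handle 0.64 [191. 311.] [ 0.5331 -0.0451  0.057 ]
corner 0.67 [180. 578.] [ 0.5533 -0.2322  0.047 ]
weight_mid 0.61 [108. 244.] [0.5838 0.004  0.047 ]
weight_mid 0.57 [165. 469.] [ 0.5577 -0.1538  0.047 ]
```

View pics/w2.png

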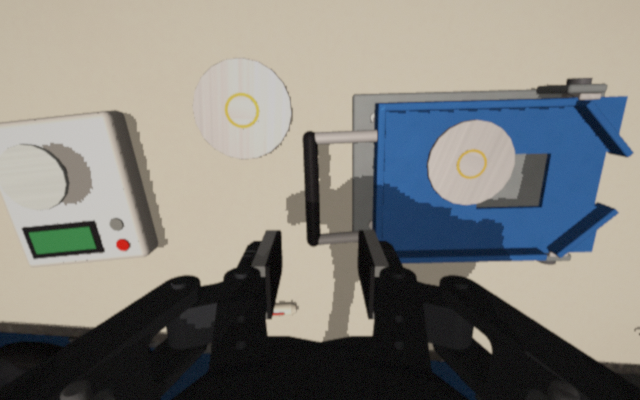

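The bar at (311,190) lies between the finger lines, and the finger positions bracket it. I'll descend and read where it settles.

>>> step_arm --targets '[[[0,0,0],[0,-4,25],36],[[0,0,0],[0,-3,25],36],[[0,0,0],[0,0,0],36],[[0,0,0],[0,0,0],36]]'

```text
time: 3.82
tool_pos: [0.5325, -0.0458, 0.1603]
tcp_rot: [3.139, 0.125, 0.001]
wrist_force: [0.1, 0.2, 1.0]
width: 0.421
grip_force: 0.0
```

```bash
python3 - <<'E'
from h import *
plan([.534,-.045,.111],[.095,-.995])
E
```

```text
t 3.82 turn [ 0.0002 -0.0007 -0.0159] shift now-axes mm [ 1.5 -0.7 49.3] target-axes [ 1.6 -0.7 49.3] w 0.4211735242439828
```

>>> step_arm --targets '[[[0,0,-0.016],[1,0,25],36],[[0,0,0],[0,0,24],36],[[0,0,0],[0,0,0],36],[[0,0,0],[0,0,0],4],[[0,0,0],[0,0,0],4]]' --grip_force 25

```text
time: 4.23
tool_pos: [0.5347, -0.0457, 0.1124]
tcp_rot: [3.137, 0.15, 0.006]
wrist_force: [-0.0, 0.2, -0.3]
width: 0.152
grip_force: 0.0
```

>>> step_arm --targets '[[[0,0,0],[0,0,0],4],[[0,0,0],[0,0,0],4],[[0,0,0],[0,0,0],4]]'

```text
time: 4.48
tool_pos: [0.5348, -0.0457, 0.1125]
tcp_rot: [3.137, 0.151, 0.007]
wrist_force: [-1.1, -0.4, 7.0]
width: 0.105
grip_force: 24.8
```

>>> step_arm --targets '[[[0,0,0],[0,1.4,-9.2],4],[[0,0,0],[0,1.8,-9.1],4],[[0,0,0],[0,2.3,-9],4],[[0,0,0],[0,1.4,-4.5],4],[[0,0,0],[0,1.4,-4.4],4]]'

```text
time: 4.9
tool_pos: [0.5355, -0.0534, 0.1477]
tcp_rot: [-3.138, -0.15, -0.007]
wrist_force: [6.9, 2.6, -2.8]
width: 0.103
grip_force: 24.3
```

>>> step_arm --targets '[[[0,0,0],[0,1.5,-4.4],4],[[0,0,0],[0,1.6,-4.4],4],[[0,0,0],[0,1.8,-4.3],4],[[0,0,0],[0,1.9,-4.3],4]]'

```text
time: 5.23
tool_pos: [0.5361, -0.0597, 0.1648]
tcp_rot: [-3.137, -0.149, -0.007]
wrist_force: [6.4, 3.1, -2.6]
width: 0.108
grip_force: 24.3
```

>>> step_arm --targets '[[[0,0,0],[0,2,-4.2],4],[[0,0,0],[0,2,-4.2],4],[[0,0,0],[0,0,0],4],[[0,0,0],[0,0,0],4],[[0,0,0],[0,0,0],4]]'

```text
time: 5.65
tool_pos: [0.5365, -0.0635, 0.1732]
tcp_rot: [-3.137, -0.149, -0.007]
wrist_force: [5.5, 4.2, -0.7]
width: 0.102
grip_force: 24.4
```

```bash
python3 - <<'E'
from h import *
s=read_state();print(s["time"],s["tool_pos"],s["width"])
im=read_camera("wrist");cv2.imwrite("pics/w3.png",im[:,:,::-1])
print([(r["score"],r["at"]) for q in("corner","weight_mid") for r in tip_of("wrist",q)])
E
```

```text
5.65 [ 0.53648974 -0.06350733  0.17322024] 0.10192859085884352
[(0.7, [210.5, 588.5]), (0.78, [200.5, 509.9]), (0.76, [127.8, 217.7]), (0.19, [268.2, 318.6])]
```

View pics/w3.png

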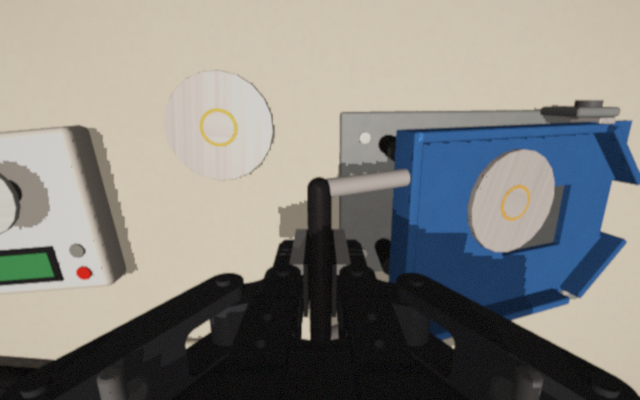

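The tray is at about 0.34 rad and the disc is at (515,203), not yet in the V. I'll lift further.

>>> step_arm --targets '[[[0,0,0],[0,2.2,-4.1],4],[[0,0,0],[0,2.3,-4.1],4],[[0,0,0],[0,2.4,-4],4],[[0,0,0],[0,2.4,-4],4],[[0,0,0],[0,0,0],4]]'

```text
time: 6.22
tool_pos: [0.5375, -0.0727, 0.1902]
tcp_rot: [-3.136, -0.149, -0.008]
wrist_force: [5.3, 5.7, 1.0]
width: 0.104
grip_force: 24.4
```

>>> step_arm --targets '[[[0,0,0],[0,0,0],4],[[0,0,0],[0,0,0],4],[[0,0,0],[0,0,0],4],[[0,0,0],[0,0,0],4],[[0,0,0],[0,0,0],4]]'

```text
time: 6.63
tool_pos: [0.5375, -0.0724, 0.1897]
tcp_rot: [-3.136, -0.149, -0.008]
wrist_force: [6.2, 5.0, 1.0]
width: 0.103
grip_force: 24.4
```

```bash
python3 - <<'E'
from h import *
s=read_state();print(s["time"],s["tool_pos"],s["width"])
im=read_camera("wrist");cv2.imwrite("pics/w4.png",im[:,:,::-1])
print([(r["score"],r["at"]) for q in("corner","weight_mid") for r in tip_of("wrist",q)])
E
```

```text
6.6333 [ 0.5374513  -0.07236291  0.18967483] 0.10317178242053018
[(0.69, [203.4, 554.8]), (0.56, [121.5, 210.8])]
```

View pics/w4.png

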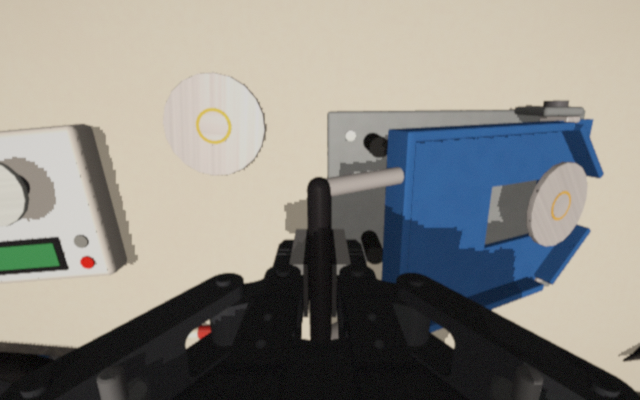

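The disc is now at (562,205) in the V, against both walls. I'll lower the tray along the same arc.

>>> step_arm --targets '[[[0,0,0],[0,-2.4,4],4],[[0,0,0],[0,-4.7,8.1],4],[[0,0,0],[0,-4.2,8.3],4],[[0,0,0],[0,-3.9,8.5],4],[[0,0,0],[0,-3.4,8.7],4]]'

```text
time: 7.2
tool_pos: [0.5356, -0.0545, 0.1515]
tcp_rot: [3.138, 0.151, 0.007]
wrist_force: [5.4, 0.8, -0.1]
width: 0.105
grip_force: 24.8
```

>>> step_arm --targets '[[[0,0,0],[0,-2.9,8.8],4],[[0,0,0],[0,-1.4,4.5],4],[[0,0,0],[0,-1.2,4.5],4],[[0,0,0],[0,-1.1,4.5],4],[[0,0,0],[0,-0.9,4.5],4]]'

```text
time: 7.62
tool_pos: [0.5347, -0.0475, 0.1244]
tcp_rot: [3.137, 0.151, 0.006]
wrist_force: [5.4, 0.4, 0.1]
width: 0.103
grip_force: 24.9
```

>>> step_arm --targets '[[[0,0,0],[0,-0.9,4.6],4],[[0,0,0],[0,-0.7,4.6],4],[[0,0,0],[0,-0.4,2.5],4],[[0,0,0],[0,-0.3,2.1],4],[[0,0,0],[0,0,0],4]]'

```text
time: 8.03
tool_pos: [0.5347, -0.0457, 0.1133]
tcp_rot: [3.137, 0.151, 0.004]
wrist_force: [-2.2, -0.5, 17.0]
width: 0.108
grip_force: 26.5
```

>>> step_arm --targets '[[[0,0,0],[0,0,0],4],[[0,0,0],[0,0,0],4]]'

```text
time: 8.2
tool_pos: [0.5346, -0.0457, 0.1134]
tcp_rot: [3.137, 0.151, 0.005]
wrist_force: [-2.6, -0.2, 18.3]
width: 0.109
grip_force: 26.5
```

The tray is down on its rests. I'll release, go up, and move over the corner.

>>> step_arm --targets '[[[0,0,0],[0,0,-1],4],[[0,0,0],[0,0,0],36],[[0,0,0],[0,0,0],36],[[0,0,0],[0,0,0],36]]'

```text
time: 8.53
tool_pos: [0.5318, -0.0452, 0.1102]
tcp_rot: [-3.138, -0.15, 0.004]
wrist_force: [-0.1, 0.2, -0.7]
width: 0.421
grip_force: 0.0
```

>>> step_arm --targets '[[[0,0,0],[0,0,-25],36],[[0,0,0],[0,0,-35],36],[[0,0,0],[0,20,-35],85],[[0,0,0],[0,35,-15],85],[[0,0,0],[0,35,0],85]]'

```text
time: 8.95
tool_pos: [0.5438, -0.1356, 0.2257]
tcp_rot: [3.135, 0.154, 0.011]
wrist_force: [0.9, -0.4, 1.4]
width: 0.828
grip_force: 0.0
```

>>> step_arm --targets '[[[0,0,0],[0,35,0],85],[[0,0,0],[0,30,0],85],[[0,0,0],[0,20,0],85],[[0,0,0],[0,0,0],85],[[0,0,0],[0,0,0],85]]'

```text
time: 9.37
tool_pos: [0.5488, -0.2202, 0.2197]
tcp_rot: [-3.137, -0.147, 0.004]
wrist_force: [-0.0, -0.6, 0.6]
width: 0.996
grip_force: 0.0
```

```bash
python3 - <<'E'
from h import *
s=read_state();print(s["time"],s["tool_pos"],s["width"])
c=calibration("wrist");im=read_camera("wrist");cv2.imwrite("pics/w5.png",im[:,:,::-1])
for q,z in(("handle",.057),("corner",.047),("weight_mid",.047)):
    for r in tip_of("wrist",q)[:3]:
        p=r["at"];print(q,round(r["score"],2),np.round(p),np.round(ray("wrist",(p[1],p[0]),z,c),4))
for r in cut_out("wrist","weight_mid")[:2]:
    m=r["region"].astype("uint8");k=max(cv2.findContours(m,0,1)[0],key=cv2.contourArea)
    P=np.array([ray("wrist",p[0],.049,c)[:2] for p in k],np.float32)
    print(r["score"],r["extent"],"circle",cv2.minEnclosingCircle(P),P.min(0),P.max(0))
E
```

```text
9.3667 [ 0.54883356 -0.22016168  0.21971632] 0.9955040417036597
handle 0.66 [192.  88.] [ 0.5347 -0.0469  0.057 ]
weight_mid 0.98 [119.  49.] [ 0.5851 -0.0168  0.047 ]
weight_mid 0.91 [308. 236.] [ 0.4379 -0.1573  0.047 ]
weight_mid 0.87 [189. 332.] [ 0.5513 -0.2283  0.047 ]
0.93 [4.4, 71.9, 101.5, 165.8] circle ((0.5855321884155273, -0.021321043372154236), 0.03476383909583092) [ 0.5524797  -0.05604693] [0.61864924 0.01334118]
0.78 [212.5, 287.4, 256.7, 327.1] circle ((0.43999406695365906, -0.155582457780838), 0.019572988152503967) [ 0.42055023 -0.17467731] [ 0.4594554  -0.13792637]
```

View pics/w5.png

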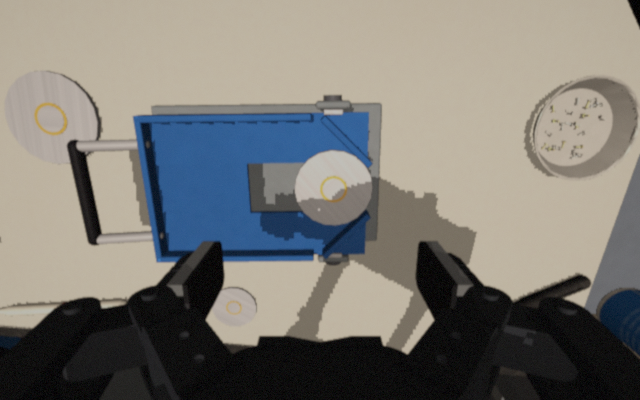

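The disc at (333,189) rests in the V, and the larger and smaller ones are still on the bench. Next is the descent onto it.

```bash
python3 - <<'E'
from h import *
plan([.5515,-.2283,.097],[.092,-.996])
E
```

```text
t 9.62 turn [-0.0007  0.0008  0.0051] shift now-axes mm [  1.2  10.3 123.5] target-axes [  1.1  10.2 123.5] w 0.9938605508099182
```

>>> step_arm --targets '[[[0,0,0],[1,5,25],85],[[0,0,0],[0,5,30],85],[[0,0,0],[0,0,20],85],[[0,0,0],[0,0,0],85],[[0,0,0],[0,0,0],85]]'

```text
time: 10.03
tool_pos: [0.5507, -0.228, 0.1446]
tcp_rot: [-3.136, -0.152, 0.005]
wrist_force: [-0.1, -0.2, -0.1]
width: 0.994
grip_force: 0.0
```

```bash
python3 - <<'E'
from h import *
c=calibration("wrist");read_camera("wrist")
for r in tip_of("wrist","weight_mid")[:3]:
    p=r["at"];X=ray("wrist",(p[1],p[0]),.047,c);print(round(r["score"],2),X.round(4))
plan([.5515,-.2283,.097],[.092,-.996])
E
```

```text
0.79 [ 0.5527 -0.228   0.047 ]
t 10.13 turn [ 0.001  -0.0019  0.0045] shift now-axes mm [-1.2 -1.  50.4] target-axes [-1.1 -1.  50.4] w 0.9938148404079205
```

>>> step_arm --targets '[[[0,0,0],[0,0,20],85],[[0,0,0],[0,0,18],85],[[0,0,0],[0,0,10],85],[[0,0,0],[0,0,0],85],[[0,0,0],[0,0,0],85]]'

```text
time: 10.55
tool_pos: [0.552, -0.2293, 0.0986]
tcp_rot: [3.138, 0.151, 0.001]
wrist_force: [0.1, -0.2, 0.4]
width: 0.996
grip_force: 0.0
```

>>> step_arm --targets '[[[0,0,0],[0,0,0],50],[[0,0,0],[0,0,0],50],[[0,0,0],[0,0,0],50],[[0,0,0],[0,0,0],50],[[0,0,0],[0,0,0],50]]' --grip_force 30

```text
time: 10.97
tool_pos: [0.5528, -0.2298, 0.0998]
tcp_rot: [3.137, 0.15, 0.004]
wrist_force: [-0.9, 0.4, 5.7]
width: 0.684
grip_force: 31.2
```

>>> step_arm --targets '[[[0,0,0],[0,0,-5],50],[[0,0,0],[0,0,-15],50],[[0,0,0],[0,0,-30],50],[[0,0,0],[0,0,-30],50],[[0,0,0],[0,0,-20],50]]'

```text
time: 11.38
tool_pos: [0.5523, -0.2297, 0.2007]
tcp_rot: [3.137, 0.15, 0.003]
wrist_force: [0.7, -0.8, -1.2]
width: 0.684
grip_force: 32.7
```

```bash
python3 - <<'E'
from h import *
c=calibration("wrist");im=read_camera("wrist");cv2.imwrite("pics/w6.png",im[:,:,::-1])
for q,z in(("pan",.05),("weight_mid",.147)):
  for r in tip_of("wrist",q)[:3]:
    p=r["at"];X=ray("wrist",(p[1],p[0]),z,c);print(q,round(r["score"],2),p,X.round(4))
plan([.535,.1,.2],[.092,-.996]);print(read_state()["tool_pos"],read_state()["wrist_force"])
E
```

```text
weight_mid 0.62 [118.7, 19.6] [ 0.6037 -0.1119  0.147 ]
weight_mid 0.56 [271.5, 319.3] [ 0.551  -0.2292  0.147 ]
weight_mid 0.38 [197.9, 320.2] [ 0.5836 -0.2265  0.147 ]
t 11.53 turn [ 0.0027 -0.0045  0.0037] shift now-axes mm [ 1.370e+01 -3.302e+02 -3.000e-01] target-axes [  12.5 -330.2    0.5] w 0.681814555207857
[ 0.55297168 -0.22997746  0.20053564] [ 0.06786093  0.97665538 -1.6397618 ]
```

View pics/w6.png

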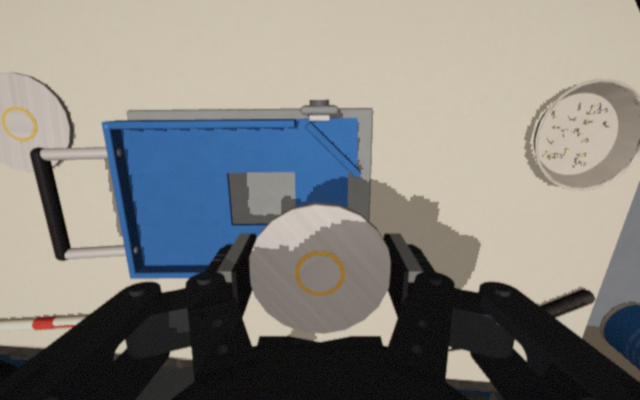

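The disc is held level and centred: ring at (320,272), pads at both ends. I'll move toward the scale.

>>> step_arm --targets '[[[0,0,0],[0,-15,-5],50],[[0,0,0],[0,-30,-5],50],[[0,0,0],[0,-38,0],50],[[0,0,0],[0,-38,0],50],[[0,0,0],[0,-38,0],50]]'

```text
time: 11.95
tool_pos: [0.5344, -0.0689, 0.2058]
tcp_rot: [-3.137, -0.148, 0.006]
wrist_force: [1.1, 0.3, -0.6]
width: 0.681
grip_force: 32.8
```

>>> step_arm --targets '[[[0,0,0],[0,-38,0],50],[[0,0,0],[0,-38,0],50],[[0,0,0],[0,-30,0],50],[[0,0,0],[0,-15,0],50],[[0,0,0],[0,0,0],50]]'

```text
time: 12.37
tool_pos: [0.5225, 0.0529, 0.2058]
tcp_rot: [-3.136, -0.156, 0.007]
wrist_force: [-0.1, 1.6, -1.5]
width: 0.684
grip_force: 32.8
```

>>> step_arm --targets '[[[0,0,0],[0,0,0],50],[[0,0,0],[0,0,0],50]]'

```text
time: 12.53
tool_pos: [0.524, 0.0492, 0.2067]
tcp_rot: [3.138, 0.151, -0.004]
wrist_force: [0.4, 0.1, -1.3]
width: 0.675
grip_force: 32.8
```

```bash
python3 - <<'E'
from h import *
s=read_state();print(s["tool_pos"],s["width"])
c=calibration("wrist");im=read_camera("wrist");cv2.imwrite("pics/w7.png",im[:,:,::-1])
for q,z in(("pan",.05),("weight_mid",s["tool_pos"][2]-.051)):
  for r in tip_of("wrist",q)[:3]:
    p=r["at"];X=ray("wrist",(p[1],p[0]),z,c);print(q,round(r["score"],2),p,X.round(4))
for r in cut_out("wrist","pan")[:1]:
    m=r["region"].astype("uint8");k=max(cv2.findContours(m,0,1)[0],key=cv2.contourArea)
    P=np.array([ray("wrist",p[0],.05,c)[:2] for p in k],np.float32)
    print(r["score"],r["extent"],cv2.minEnclosingCircle(P))
for r in cut_out("wrist","weight_mid")[:3]:
    m=r["region"].astype("uint8");k=max(cv2.findContours(m,0,1)[0],key=cv2.contourArea)
    print("disc",r["score"],r["extent"],cv2.fitEllipse(k))
R=Ro.from_rotvec(s["tcp_rot"]).as_matrix()
for zz in(.045,.05,.055):
  for tilt in(-.1,0,.1):
    a=np.linspace(0,6.28,60);D=Ro.from_rotvec([0,tilt,0]).as_matrix()@np.stack([.03*np.cos(a),.03*np.sin(a),0*a])
    P=np.array([proj(c,s["tool_pos"]+R@(d+[0,0,zz])) for d in D.T]);print(zz,tilt,P.min(0).round(),P.max(0).round())
E
```

```text
[0.5239709  0.04919855 0.20667134] 0.6747017100962093
pan 0.85 [180.6, 180.3] [0.5268 0.1505 0.05  ]
weight_mid 0.79 [120.8, 367.8] [0.5868 0.038  0.1557]
weight_mid 0.56 [270.6, 320.8] [0.5245 0.0492 0.1557]
0.95 [116.5, 116.0, 267.8, 268.4] ((0.5142307281494141, 0.13772672414779663), 0.07080547511577606)
disc 0.8 [247.7, 201.6, 388.1, 331.2] ((319.5260314941406, 268.15362548828125), (130.1299285888672, 140.95518493652344), 89.90608978271484)
disc 0.8 [321.9, 69.8, 415.3, 166.2] ((368.55767822265625, 118.5224838256836), (93.64202880859375, 98.17516326904297), 34.2668571472168)
disc 0.56 [117.0, 116.5, 269.8, 268.0] ((193.2742919921875, 187.4408721923828), (149.86297607421875, 156.9310302734375), 4.758368015289307)
0.045 -0.1 [245. 206.] [396. 347.]
0.045 0 [245. 208.] [396. 343.]
0.045 0.1 [245. 211.] [396. 337.]
0.05 -0.1 [248. 202.] [393. 339.]
0.05 0 [248. 204.] [393. 334.]
0.05 0.1 [248. 207.] [394. 329.]
0.055 -0.1 [251. 198.] [391. 331.]
0.055 0 [250. 200.] [391. 327.]
0.055 0.1 [250. 203.] [391. 322.]
```

View pics/w7.png

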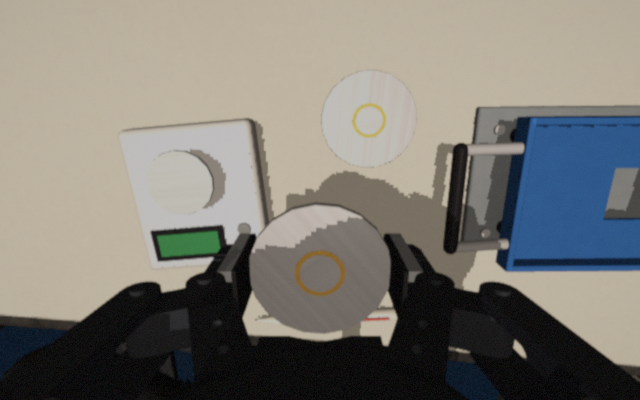

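The pan at (180,181) matches the earlier estimate, and the held disc is level. I'll go above the pan.

>>> step_arm --targets '[[[0,0,0],[1.5,-15,0],50],[[0,0,0],[4,-30,0],50],[[0,0,0],[4,-30,0],50],[[0,0,0],[2,-18,15],50],[[0,0,0],[1,-8,25],50]]'

```text
time: 13.2
tool_pos: [0.5308, 0.1534, 0.1711]
tcp_rot: [-3.136, -0.151, -0.013]
wrist_force: [0.8, -0.1, -0.7]
width: 0.679
grip_force: 32.8
```

>>> step_arm --targets '[[[0,0,0],[0,0,25],50],[[0,0,0],[0,0,10],50],[[0,0,0],[0,0,0],50],[[0,0,0],[0,0,0],50],[[0,0,0],[0,0,0],50]]'

```text
time: 13.62
tool_pos: [0.5288, 0.1507, 0.1342]
tcp_rot: [-3.138, -0.149, -0.003]
wrist_force: [-0.2, 0.8, -0.9]
width: 0.68
grip_force: 32.8
```

```bash
python3 - <<'E'
from h import *
plan([.5268,.151,.1045],[.096,-.995])
E
```

```text
t 13.62 turn [-0.0003 -0.0021 -0.0015] shift now-axes mm [-2.  -0.4 29.7] target-axes [-2.  -0.5 29.7] w 0.6802872736373834
```

>>> step_arm --targets '[[[0,0,0],[-2,-0.5,10],50],[[0,0,0],[0,0,10],50],[[0,0,0],[0,0,5],50],[[0,0,0],[0,0,0],50],[[0,0,0],[0,0,0],50]]'

```text
time: 14.03
tool_pos: [0.5251, 0.1512, 0.1072]
tcp_rot: [3.138, 0.15, -0.002]
wrist_force: [0.4, 0.2, -0.3]
width: 0.68
grip_force: 32.8
```

>>> step_arm --targets '[[[0,0,0],[0,0,1.5],50],[[0,0,0],[0,0,0],50],[[0,0,0],[0,0,1],50],[[0,0,0],[0,0,0],50]]'

```text
time: 14.37
tool_pos: [0.5257, 0.1515, 0.1055]
tcp_rot: [-3.138, -0.15, -0.0]
wrist_force: [-0.9, 0.4, -0.5]
width: 0.677
grip_force: 32.8
```

>>> step_arm --targets '[[[0,0,0],[1,0,0.7],50],[[0,0,0],[0,0,0],50],[[0,0,0],[0,0,0],50]]'

```text
time: 14.62
tool_pos: [0.5267, 0.1516, 0.1049]
tcp_rot: [-3.138, -0.15, -0.0]
wrist_force: [-0.9, -0.1, 0.6]
width: 0.675
grip_force: 32.9
```

```bash
python3 - <<'E'
from h import *
s=read_state();print(s["tool_pos"],s["wrist_force"])
ims=[]
for cam in("scene","side"):
    c=calibration(cam);im=read_camera(cam);u=proj(c,[.527,.151,.05]).astype(int);print(cam,u)
    ims.append(cv2.resize(im[u[1]-25:u[1]+25,u[0]-33:u[0]+33,::-1],None,fx=6,fy=6,interpolation=2))
cv2.imwrite("pics/c8.png",np.hstack(ims))
E
```

```text
[0.52674536 0.15157775 0.10489639] [-0.92710343 -0.05119065  0.63313292]
scene [279 191]
side [292 194]
```

View pics/c8.png

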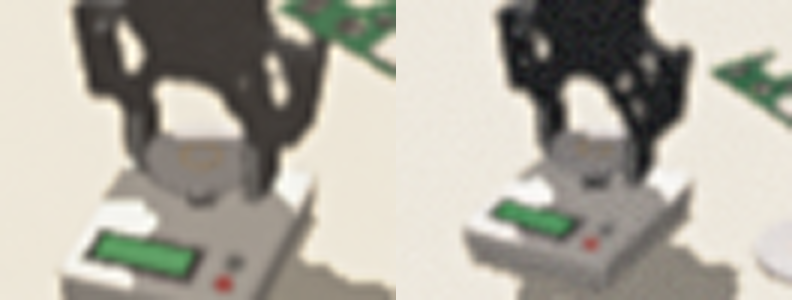

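The disc sits right over the pan stem in both views and is starting to touch. I'll press down gently.

>>> step_arm --targets '[[[0,0,0],[0,0,0.5],50],[[0,0,0],[0,0,0],50],[[0,0,0],[0,0,0],50]]'

```text
time: 14.97
tool_pos: [0.5267, 0.1516, 0.1048]
tcp_rot: [-3.138, -0.15, -0.0]
wrist_force: [-2.8, -0.6, 6.2]
width: 0.677
grip_force: 33.2
```

>>> step_arm --targets '[[[0,0,0],[0,0,0.5],50],[[0,0,0],[0,0,0],50],[[0,0,0],[0,0,0],50]]'

```text
time: 15.22
tool_pos: [0.5268, 0.1516, 0.1048]
tcp_rot: [-3.138, -0.151, -0.0]
wrist_force: [-4.2, -0.6, 7.8]
width: 0.681
grip_force: 33.4
```

>>> step_arm --targets '[[[0,0,0],[0,0,-0.5],50],[[0,0,0],[0,0,0],58],[[0,0,0],[0,0,0],60],[[0,0,0],[0,0,0],63],[[0,0,0],[0,0,0],67]]' --grip_force 20

```text
time: 15.63
tool_pos: [0.5266, 0.1515, 0.1039]
tcp_rot: [-3.138, -0.15, -0.0]
wrist_force: [-0.8, -1.0, -0.4]
width: 0.784
grip_force: 0.0
```

>>> step_arm --targets '[[[0,0,0],[0,0,0],75],[[0,0,0],[0,0,0],85],[[0,0,0],[0,0,0],85],[[0,0,0],[0,0,0],85]]'

```text
time: 15.97
tool_pos: [0.5266, 0.1515, 0.1041]
tcp_rot: [3.138, 0.15, -0.0]
wrist_force: [-0.2, -0.0, 0.0]
width: 0.994
grip_force: 0.0
```

>>> step_arm --targets '[[[0,0,0],[0,0,-10],85],[[0,0,0],[0,0,-25],85],[[0,0,0],[0,0,-35],85],[[0,0,0],[0,0,-35],85],[[0,0,0],[0,0,-20],85]]'

```text
time: 16.38
tool_pos: [0.5282, 0.1519, 0.2342]
tcp_rot: [-3.137, -0.15, -0.009]
wrist_force: [0.6, -0.5, 0.8]
width: 0.992
grip_force: 0.0
```

>>> step_arm --targets '[[[0,0,0],[-30,0,-10],85],[[0,0,0],[-30,0,0],85],[[0,0,0],[0,0,0],85],[[0,0,0],[0,0,0],85]]'

```text
time: 16.72
tool_pos: [0.4658, 0.1457, 0.2399]
tcp_rot: [-3.138, -0.151, -0.002]
wrist_force: [0.8, 0.2, 0.3]
width: 0.994
grip_force: 0.0
```

```bash
python3 - <<'E'
from h import *
s=read_state();print(s["time"],s["tool_pos"])
c=calibration("wrist");im=read_camera("wrist");cv2.imwrite("pics/w9.png",im[:,:,::-1])
for r in tip_of("wrist","weight_mid")[:3]:
    p=r["at"];print(round(r["score"],2),p,ray("wrist",(p[1],p[0]),.052,c).round(4))
E
```

```text
16.7167 [0.46576935 0.14565889 0.23988632]
0.85 [256.3, 592.9] [ 0.4262 -0.0969  0.052 ]
0.82 [110.8, 319.2] [0.5262 0.1524 0.052 ]
0.74 [112.2, 320.5] [0.5252 0.1513 0.052 ]
```

View pics/w9.png

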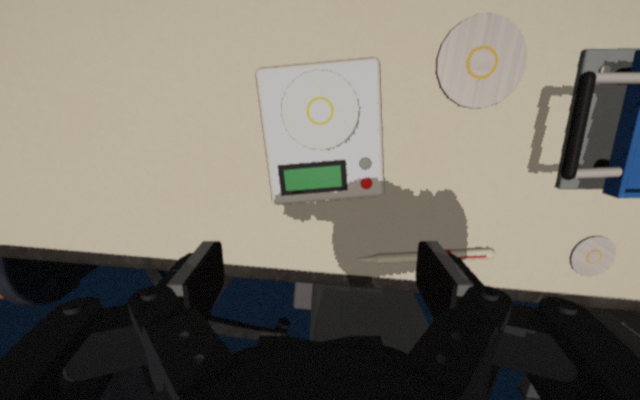

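The disc lies flat on the pan at (320,111), within about 1 mm of its middle. The tray is level and nothing else has moved.

```bash
python3 -c "
from workcell import *
print(finish_job())"
```

```text
the job is handed in; nothing more can be done
None
```

The job is handed in: the weight slid into the V, the tray is back level, and the weight lies flat on the pan, within about 1–2 mm of its middle by the camera estimate, at about 17 s of the 64 s allowed.

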